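# Set the batch number and lock the drum

## Robot

A 6-joint arm with a two-finger parallel gripper is mounted at the origin on the work surface. World frame = base frame: x ahead of the robot, y to its left, z up, the work surface at z = 0. Lengths are in m, angles in rad, forces in N, time in s.
With the tool pointing down it reaches from about 0.25 to 0.725 m from the base axis. Payload 4 kg.
Tool frame: the origin (TCP) lies at the very end of the fingers, on their centre line; the grasp point (between the pads) lies behind it (grip_point_offset is the z of the grasp point in the tool frame, in m); z points along the fingers, x is the direction in which the jaws open and shut, and the axes are right-handed (so a half turn about z gives the same grasp; the last joint's range is limited). The gripper opens to 85 mm and grips with 20 to 120 N. Pads are 22 mm wide; open, the fingers measure 114 mm over their backs; the gripper's body (76 mm by 85 mm) begins 54 mm behind the grasp point. The pads swing forward as they close: fully open they stand 13 mm farther back than shut.
Start: joints at [-1.316, 0.241, 0.005, 1.335, 0, 1.571], TCP at [0.126, -0.484, 0.231] pointing down, gripper open.
Joint ranges: [-2.72, 2.72], [-1.05, 1.87], [-1.09, 1.28], [-1.99, 2.15], [-1.42, 1.44], [-3.14, 3.14]. Speed limits (rad/s): [2.79, 2.79, 3.14, 3.14, 3.14, 3.14].

## Interface

Orientations are given as a rotation vector (axis times angle).
In Python, from cell import * gives the robot as it stands. The module is installed in compiled form; this text tells all that it offers.
- The arm moves only by the tool send_rows, never from a script. Its argument "rows" is a list of rows, each a list of 7 numbers: the opening in per cent of the stroke, from 0 (shut) to 100 (fully open), then the shift along the tool's x, y, z in cm, then the turn, a rotation vector about the tool's x, y, z in degrees. A call has 1 to 10 rows; each row shifts and turns the commanded pose from where the row before left it, along the tool's axes as they then stand; what a row does not reach is not made up. A row lasts 1/8 s, in which the tool goes at most 62.5 mm and 10.7 degrees, less where a joint would pass 70% of its speed; a pose out of reach is approached as far as the arm can. A call is refused whole if a number of a shift passes 6.25 or a number of a turn 10.7, either way. A call with a gripper value outside its range is refused whole. The fingers move at their own pace and stop on an object; "newtons" is the grip in N (left out, the last holds). Time passes only in rows, so rows that do not move let the fingers close. It gives the time, the measured TCP pose, the force and the opening at its end, in the units of the state.
- observe(): the state, without advancing time (a new reading comes with each control period).
- snapshot(name): name is "side" or "top" or "wrist"; returns a dict with "img" (384x512x3 uint8, blue, green, red), "mtx" (3x3 intrinsics, pixels), "rvec" (rotation vector, rad) and "tvec" (3), from world to camera coordinates, as OpenCV has them. Camera axes: x right, y down, z forward; pixel columns grow to the right and rows downward; lengths in m; the calibration is good to about 2 mm. A picture is of the moment at which its call begins. There is no depth.
- job_done(): hands the job in, once; it reports no verdict.
The state is a dict: "t": time; "joints": joint angles; "dq": joint speeds; "joint_efforts": joint torques, N m; "ee_pos": TCP position; "eef_rot": TCP orientation; "ft_force": force on the tool from outside, world axes, zero at the start; "wrist_torque": the same for the moment, N m; "width": finger opening in m.
Only numpy, scipy, OpenCV 4.12 (cv2) and the standard library are available. Lean on these libraries where they do the work, as an engineer would, in place of code of your own. Each camera call takes 0.05 s, during which the arm holds its last target.

## Task

Set the batch-number unit for the next lot of springs: press lightly on its rubber thumbwheel and roll it until 7 stands centred in the little window, then slide the lock bolt's tab towards the window until it is fully home, and let go. Feel for the wheel, because its height is not known, and never push anywhere on the unit with more than 25 N; leave the parts lying around it where they are.

Things in the scene. Friction and masses are not known exactly. Their poses are not given: they have to be found in the camera images.
- unit: Grey batch-number unit fixed to the bench, 130 mm deep (x), 200 mm wide (y). Origin: centre of underside; front faces -x, z up. Raised hood, top 112 mm above the bench, covers y = -28 to +100 mm (window, lock bolt); the rest, y = -100 to -28 mm, is a lower plate, top at 88 mm, with the thumbwheel standing through it. A push over 25 N anywhere on unit, wheel or bolt damages it.
- window (a point): Centre of the clear 28 mm square pane in the hood top, at unit (0, 0, 112 mm). Under it turns a white drum (radius 36 mm, axis along unit y) with black numerals 0 to 9, one every 36 degrees, 14 mm tall, upright as seen from the front (-x). Black marks at the pane's sides show the centre line.
- wheel_mid (a point): Point fixed to the housing at unit (0, -55, 109 mm): nominal top of the black rubber thumbwheel (radius 45 mm, y = -75 to -35 mm, axis along unit y, straight below; one piece with the drum). The point does not follow the wheel, whose height is not measured: its real top is anywhere from 8 mm below to 8 mm above here and must be found by touch.
- slot (a point): Centre of the slot in the lower plate, at unit (0, -55, 88 mm), where the thumbwheel stands up. The wheel has spring bearings: it yields downward 1 mm per 15 N. To turn it, press on its top from above and drag along unit x. About 3.5 N of friction at its rim holds it; a press under 8 N may slip, 11 to 16 N grips well. No clicks.
- dial (a joint): Angle of wheel and drum, rad. Numeral n is centred in the window at n x 0.6283 (7 at 4.398). Grows, and the number rises, as the wheel's top is dragged towards unit -x (the front); falls towards +x. Stays where it is left. End stops at -0.2 and 6.0.
- bolt (a joint): Travel of the lock bolt, m: 0 drawn back (as at the start), 0.014 fully home. Slides along unit -y, towards the window, against 3 N of friction, and stays where it is left. Its nose enters one of ten gaps between teeth on the drum and holds it; it centres the drum only a little, and strikes a tooth after 4 mm if no numeral is near the window's middle.
- tab (a point): Middle of the bolt's upright steel tab on the hood: 24 mm along unit x, 8 mm along y, its top 12 mm above this point. At unit (0, 66, 125 mm) when drawn back; moves with the bolt, to y = 52 mm when home. On its +y side the hood is clear and level to y = 100 mm.
- spring_big: Bystander, loose: thick steel coil spring, 73 mm long, 21 mm across, lying. Origin under its middle. Not to be moved.
- spring_thin: Bystander, loose: thin dark coil spring, 82 mm long, 14 mm across, lying. Origin under its middle. Not to be moved.
- fitting: Bystander, loose: brass hexagon fitting, 32 mm across, 26 mm tall. Origin under its middle. Not to be moved.
- bush: Bystander, loose: plain steel bush (short tube), 26 mm across, 22 mm tall. Origin under its middle. Not to be moved.
- bracket: Bystander, loose: small L-shaped copper bracket, 50 mm long, 35 mm tall. Origin under its middle. Not to be moved.
- screwdriver: Bystander, loose: screwdriver, 170 mm long, lying. Origin under its middle. Not to be moved.
- jar: Bystander, loose: amber glass jar with a dark lid, 52 mm across, 65 mm tall. Origin under its middle. Not to be moved.
Not all that is in view belongs to the job. What is shaped like the unit but green or purple is not meant.

How it is judged:
By the outcome, as a careful person would: the job done as asked, in the order asked, and still so for the second after the job is handed in, with the robot touching nothing.
It also fails if it takes over 72 s, if anything falls off the work surface, if the arm or the gripper's body presses on something with over 40 N, if the wrist force passes 120 N, or if a joint passes its speed limit or range.

## Working session

There is one attempt and no reset: what is moved stays moved. The work goes in short steps, Python scripts to look and compute and a tool call to move; the robot and the scene stay as the last step left them, time stands still between calls to the robot, and variables do not carry over. Pictures are saved under pics/ and viewed, and the job is handed in when it is done.

Besides the shell and the picture viewer there is one more tool, called after "Emit:" by a JSON object that holds its "name" and its "arguments", one argument or row to a line. send_rows: Moves the arm, as the interface text tells. Its arguments: {"type":"object","properties":{"rows":{"type":"array","items":{"type":"array","items":{"type":"number"}}},"newtons":{"type":"number"}},"required":["rows"]}

```bash
mkdir -p pics; python3 - <<'E'
from cell import *
import cv2
s=observe()
print({k:(v if not hasattr(v,'round') else v) for k,v in s.items()})
for n in ["side","top","wrist"]:
    d=snapshot(n); cv2.imwrite(f"pics/{n}0.png",d["img"]); print(n,d["mtx"],d["rvec"],d["tvec"])
E
```

```text
{'t': 0.0, 'joints': array([-1.31598202e+00,  2.41435832e-01,  3.71404064e-03,  1.33521277e+00,
        1.77071709e-05,  1.57078487e+00]), 'dq': array([ 0.00178933, -0.00029519, -0.00021441, -0.00043949,  0.00097723,
        0.00020732]), 'joint_efforts': array([ 8.23450705e-05, -3.72321618e+01,  2.52406025e+01,  1.71307015e-02,
        1.68970041e-04, -6.53285745e-07]), 'ee_pos': array([ 0.12587602, -0.48323163,  0.23039767]), 'eef_rot': array([-2.48466284,  1.92035044,  0.00263937]), 'ft_force': array([ 0.58389743,  0.08255825, -0.1298945 ]), 'wrist_torque': array([-0.01577781, -0.05814275,  0.04653982]), 'width': 0.08540796531034829}
side [[444.80678209   0.         253.531094  ]
 [  0.         444.80678209 192.55022797]
 [  0.           0.           1.        ]] [ 0.61938559 -2.47686909  1.36988395] [0.40635203 0.31198359 0.98820698]
top [[404.6542801    0.         255.14066462]
 [  0.         404.6542801  191.56800398]
 [  0.           0.           1.        ]] [ 2.15572854 -2.16417935  0.12746234] [-0.16242989  0.59082126  1.13951571]
wrist [[281.1829752    0.         252.29540002]
 [  0.         281.1829752  190.39249403]
 [  0.           0.           1.        ]] [-2.31369158  1.78665523  0.24401628] [-0.49768293 -0.03486632  0.37951628]
```

View pics/side0.png

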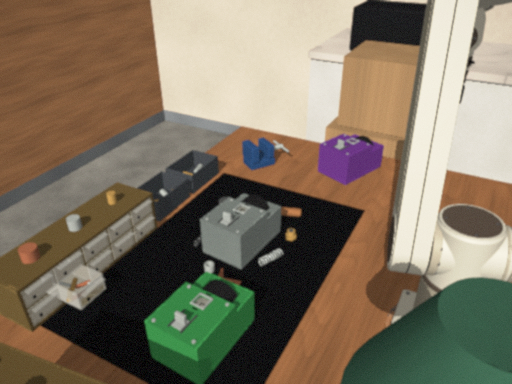

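View pics/top0.png

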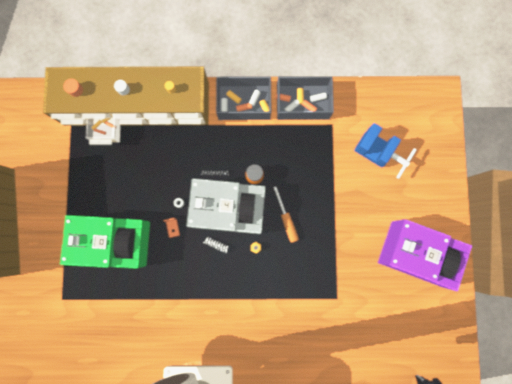

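View pics/wrist0.png

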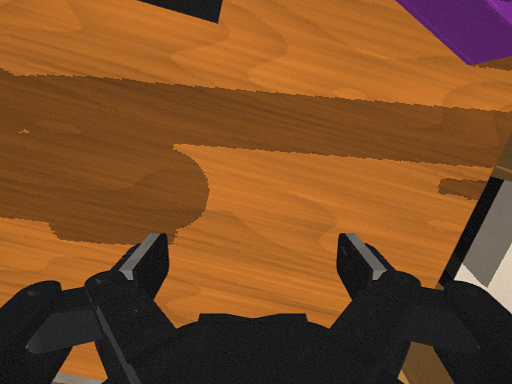

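The top view shows the grey unit at about px (227,206), with its wheel to the right (250,207) and its tab to the left (203,204). I'll enlarge it.

```bash
python3 - <<'E'
import cv2
i=cv2.imread("pics/top0.png")[160:260,160:310]; cv2.imwrite("pics/topc.png",cv2.resize(i,None,fx=5,fy=5,interpolation=cv2.INTER_CUBIC))
i=cv2.imread("pics/side0.png")[180:280,190:310]; cv2.imwrite("pics/sidec.png",cv2.resize(i,None,fx=6,fy=6,interpolation=cv2.INTER_CUBIC))
E
```

```text
(no output)
```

View pics/topc.png

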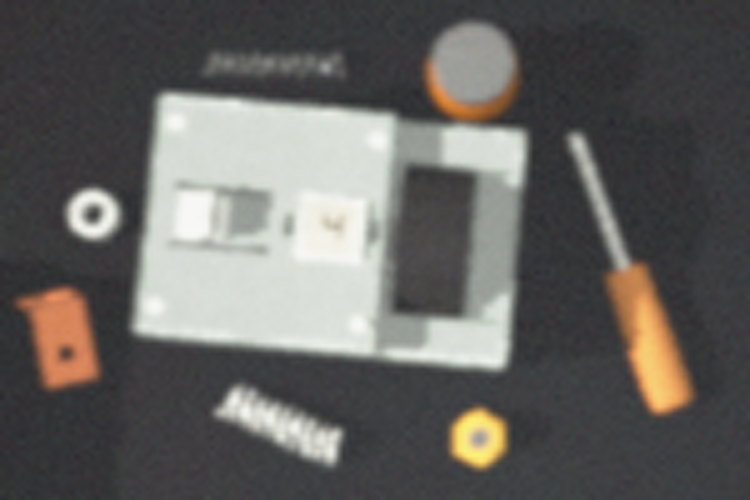

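View pics/sidec.png

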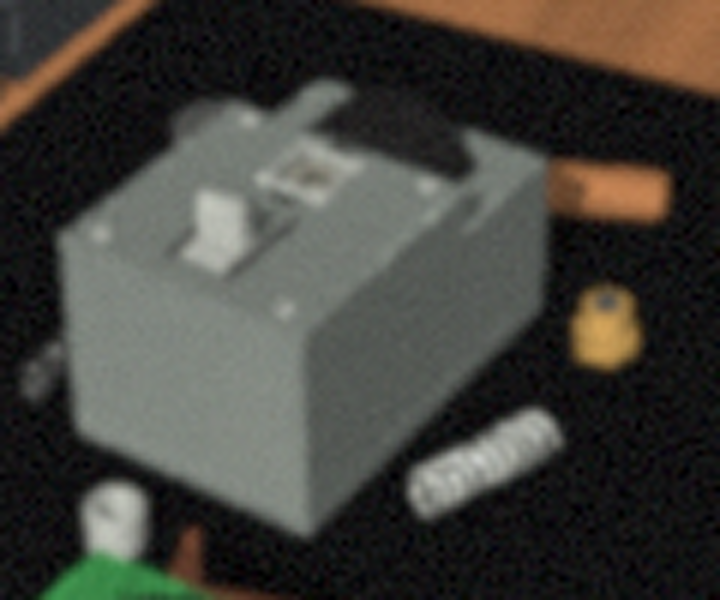

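```bash
cat > h.py <<'E'
import numpy as np, cv2
from cell import *
def ray(d,uv,z):
    R,_=cv2.Rodrigues(d["rvec"]); t=np.array(d["tvec"]).ravel()
    C=-R.T@t
    p=cv2.undistortPoints(np.array(uv,float).reshape(-1,1,2),d["mtx"],None).reshape(-1,2)
    v=np.c_[p,np.ones(len(p))]@R
    z=np.broadcast_to(z,len(p)); k=(z-C[2])/v[:,2]
    return C+k[:,None]*v
def fit2(U,W):
    U=np.array(U)[:,:2];W=np.array(W)[:,:2];u0=U.mean(0);w0=W.mean(0)
    A=(U-u0).T@(W-w0); a=np.arctan2(A[0,1]-A[1,0],A[0,0]+A[1,1])
    R=np.array([[np.cos(a),-np.sin(a)],[np.sin(a),np.cos(a)]])
    t=w0-R@u0; return a,t,W-(U@R.T+t)
def proj(d,P): return cv2.projectPoints(np.array(P,float),d["rvec"],d["tvec"],d["mtx"],None)[0].reshape(-1,2)
E
python3 - <<'E'
from h import *
d=snapshot("top")
c=np.array([(157,93),(397,113),(378,355),(133,333),(527,128),(507,370)],float)
uv=(c+.5)/5-.5+160
W=ray(d,uv,np.array([.112]*4+[.088]*2))
U=np.array([(65,100),(65,-28),(-65,-28),(-65,100),(65,-100),(-65,-100)])/1000.
a,t,r=fit2(U,W); print(W.round(4)); print(np.degrees(a),t,(r*1000).round(1))
R,_=cv2.Rodrigues(observe()["eef_rot"]); print(R.round(3))
d=snapshot("wrist");Rc,_=cv2.Rodrigues(d["rvec"]); print("cam pos",-Rc.T@d["tvec"].ravel() , Rc.round(3))
E
```

```text
[[ 0.6183  0.0097  0.112 ]
 [ 0.6068 -0.121   0.112 ]
 [ 0.4759 -0.1109  0.112 ]
 [ 0.4881  0.0206  0.112 ]
 [ 0.6016 -0.1922  0.088 ]
 [ 0.468  -0.1804  0.088 ]]
-5.053021957431836 [ 0.54393853 -0.08640081] [[ 0.9  2.2]
 [ 0.6 -1. ]
 [-0.9 -2.4]
 [ 0.1  1.7]
 [ 1.7 -0.5]
 [-2.4 -0.1]]
[[ 0.252 -0.968 -0.   ]
 [-0.968 -0.252  0.001]
 [-0.001 -0.    -1.   ]]
cam pos [ 0.19013376 -0.46636217  0.37359848] [[ 0.252 -0.968 -0.003]
 [-0.933 -0.244  0.263]
 [-0.256 -0.063 -0.965]]
```

```bash
cat >> h.py <<'E'
A=np.radians(-5.05); T=np.array([.5439,-.0864])
def tounit(w):
    c,s=np.cos(A),np.sin(A); x,y=np.array(w)[:2]-T
    return np.array([c*x+s*y,-s*x+c*y, w[2]])*1000
def st():
    s=observe(); R,_=cv2.Rodrigues(s["eef_rot"])
    ty=np.degrees(np.arctan2(R[1,1],R[0,1]))
    print("t",round(s["t"],2),"unit mm",tounit(s["ee_pos"]).round(2),"ty yaw",round(ty,2),"want",174.95,"tilt",R[:,2].round(4),"F",s["ft_force"].round(2),"w",round(s["width"],4),"q",s["joints"].round(2))
E
python3 -c "
from h import *
st()"
```

```text
t 0.25 unit mm [-381.36 -432.42  230.88] ty yaw -165.4 want 174.95 tilt [-3.e-04  1.e-03 -1.e+00] F [ 0.93  0.06 -0.33] w 0.0855 q [-1.32  0.24  0.    1.34 -0.    1.57]
```

Emit:
{"name": "send_rows", "arguments": {
  "rows": [
    [0,0,0,0,0,0,9.8],
    [0,0,0,0,0,0,9.85],
    [0,-3.35,-2.93,0,0,0,0],
    [0,-3.35,-2.93,0,0,0,0],
    [0,-3.35,-2.93,0,0,0,0],
    [0,-3.35,-2.93,0,0,0,0],
    [0,-3.35,-2.93,0,0,0,0],
    [0,-3.35,-2.93,0,0,0,0],
    [0,-3.35,-2.93,0,0,0,0],
    [0,-3.35,-2.93,0,0,0,0]
  ]
}}

```text
t: 1.5
ee_pos: [0.384, -0.2364, 0.2313]
eef_rot: [2.121, -2.317, 0.0]
ft_force: [0.5, -0.3, 0.1]
width: -0.0001
```

Emit:
{"name": "send_rows", "arguments": {
  "rows": [
    [0,-3.35,-2.93,0,0,0,0],
    [0,-3.35,-2.93,0,0,0,0],
    [0,-3.35,-2.93,0,0,0,0],
    [0,-3.35,-2.93,0,0,0,0],
    [0,0,0,0,0,0,0],
    [0,0,0,0,0,0,0]
  ]
}}

```text
t: 2.25
ee_pos: [0.5111, -0.1144, 0.2309]
eef_rot: [2.121, -2.316, -0.001]
ft_force: [1.4, 0.3, 0.4]
width: -0.0001
```

```bash
python3 - <<'E'
from h import *
st()
for n in ["wrist","top"]:
    d=snapshot(n); cv2.imwrite(f"pics/{n}1.png",d["img"])
E
```

```text
t 2.25 unit mm [-30.18 -30.78 230.94] ty yaw 174.97 want 174.95 tilt [-1.3e-03 -1.0e-04 -1.0e+00] F [1.41 0.27 0.39] w -0.0001 q [-0.22  0.29  0.07  1.35 -0.    3.01]
```

View pics/wrist1.png

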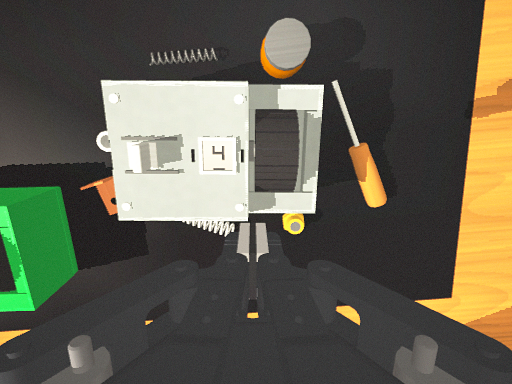

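The wrist view shows numeral 4 in the window at (218,154), upright. The wheel is at (278,150) and the tab at (140,153). I'll refine the unit pose from this closer view.

```bash
python3 - <<'E'
from h import *
d=snapshot("wrist")
i=d["img"]; cv2.imwrite("pics/w1c.png",cv2.resize(i[70:230,95:335],None,fx=3.3,fy=3.3,interpolation=cv2.INTER_CUBIC))
# white pane
g=cv2.cvtColor(i,cv2.COLOR_BGR2GRAY)
c=np.array([(102.5,80.5),(248,81.5),(248,220),(118,220.5),(323,84.5),(316,213)],float)
W=ray(d,c,np.array([.112]*4+[.088]*2))
U=np.array([(65,100),(65,-28),(-65,-28),(-65,100),(65,-100),(-65,-100)])/1000.
a,t,r=fit2(U,W); print(np.degrees(a),t,(r*1000).round(1))
W=ray(d,[(218,155)],.112); print("window unit", tounit(W[0]))
E
```

```text
-5.377031048843601 [ 0.54201835 -0.08470147] [[ 0.  -0.9]
 [-0.1  0. ]
 [ 0.7 -0.2]
 [-0.4  1.5]
 [ 0.1  0.7]
 [-0.3 -1. ]]
window unit [ -1.62339566   1.50128397 112.        ]
```

View pics/w1c.png

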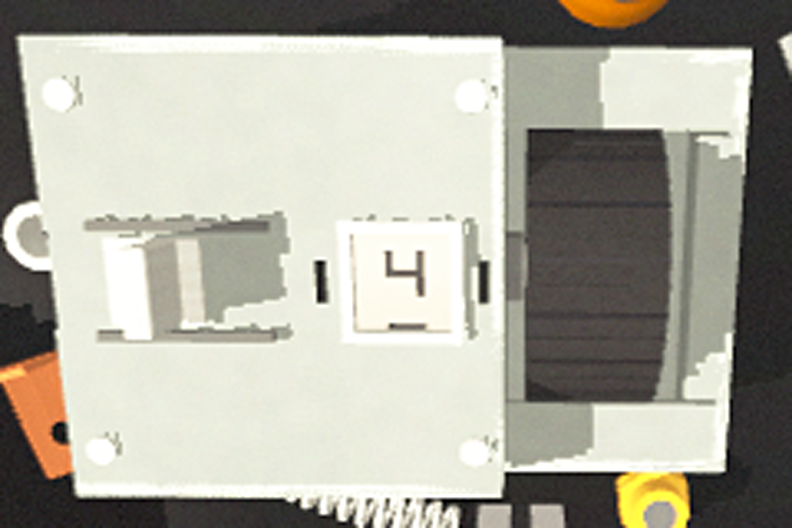

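```bash
sed -i 's/^A=.*/A=np.radians(-5.3); T=np.array([.5421,-.0849])/' h.py; python3 -c "
from h import *
st()"
```

```text
t 2.4 unit mm [-28.3  -33.07 231.38] ty yaw 174.86 want 174.95 tilt [-3.e-04 -1.e-04 -1.e+00] F [-0.35 -0.88 -0.48] w -0.0005 q [-0.22  0.29  0.07  1.35 -0.    3.01]
```

Emit:
{"name": "send_rows", "arguments": {
  "rows": [
    [0,1.2,-1.8,2,0,0,0.1],
    [0,1.2,-1.83,2,0,0,0],
    [0,0,0,2.2,0,0,0],
    [0,0,0,2.2,0,0,0],
    [0,0,0,2.2,0,0,0],
    [0,0,0,0,0,0,0],
    [0,0,0,0,0,0,0]
  ]
}}

```text
t: 3.28
ee_pos: [0.5459, -0.1422, 0.1263]
eef_rot: [-2.118, 2.32, -0.002]
ft_force: [-0.0, 0.4, -0.4]
width: -0.0002
```

```bash
python3 - <<'E'
from h import *
st()
d=snapshot("wrist"); cv2.imwrite(f"pics/wrist2.png",d["img"])
st()
E
```

```text
t 3.27 unit mm [  9.06 -56.69 126.34] ty yaw 174.79 want 174.95 tilt [ 1.2e-03 -3.0e-04 -1.0e+00] F [-0.02  0.36 -0.42] w -0.0002 q [-0.25  0.43 -0.01  1.13 -0.    2.98]
t 3.33 unit mm [  9.44 -56.6  126.67] ty yaw 174.8 want 174.95 tilt [ 2.1e-03 -5.0e-04 -1.0e+00] F [-0.24  0.06 -0.12] w 0.0 q [-0.25  0.43 -0.01  1.13  0.    2.98]
```

View pics/wrist2.png

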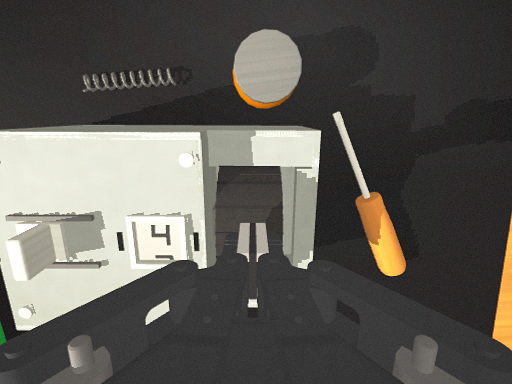

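Emit:
{"name": "send_rows", "arguments": {
  "rows": [
    [0,0,0,0.2,0,0,0],
    [0,0,0,0.2,0,0,0],
    [0,0,0,0.2,0,0,0],
    [0,0,0,0,0,0,0]
  ]
}}

```text
t: 3.82
ee_pos: [0.5455, -0.1414, 0.1191]
eef_rot: [2.119, -2.319, -0.001]
ft_force: [-0.5, 0.0, 0.6]
width: 0.0001
```

Emit:
{"name": "send_rows", "arguments": {
  "rows": [
    [0,0,0,0.05,0,0,0],
    [0,0,0,0.05,0,0,0],
    [0,0,0,0,0,0,0]
  ]
}}

```text
t: 4.2
ee_pos: [0.5456, -0.1415, 0.1183]
eef_rot: [2.119, -2.319, -0.0]
ft_force: [0.3, -0.4, 0.6]
width: 0.0001
```

Emit:
{"name": "send_rows", "arguments": {
  "rows": [
    [0,0,0,0.05,0,0,0],
    [0,0,0,0.05,0,0,0],
    [0,0,0,0,0,0,0]
  ]
}}

```text
t: 4.58
ee_pos: [0.5456, -0.1415, 0.1172]
eef_rot: [2.119, -2.319, -0.0]
ft_force: [-0.6, 0.3, -0.2]
width: 0.0
```

Emit:
{"name": "send_rows", "arguments": {
  "rows": [
    [0,0,0,0.05,0,0,0],
    [0,0,0,0.03,0,0,0],
    [0,0,0,0,0,0,0]
  ]
}}

```text
t: 4.95
ee_pos: [0.5457, -0.1415, 0.1165]
eef_rot: [-2.119, 2.319, 0.0]
ft_force: [0.2, 0.9, -0.4]
width: 0.0001
```

Emit:
{"name": "send_rows", "arguments": {
  "rows": [
    [0,0,0,0.05,0,0,0],
    [0,0,0,0.03,0,0,0],
    [0,0,0,0,0,0,0]
  ]
}}

```text
t: 5.32
ee_pos: [0.5458, -0.1416, 0.1161]
eef_rot: [-2.119, 2.319, -0.001]
ft_force: [-0.2, 1.0, 3.1]
width: -0.0
```

Emit:
{"name": "send_rows", "arguments": {
  "rows": [
    [0,0,0,0.04,0,0,0],
    [0,0,0,0,0,0,0]
  ]
}}

```text
t: 5.58
ee_pos: [0.5458, -0.1417, 0.1157]
eef_rot: [-2.119, 2.319, -0.001]
ft_force: [-1.5, -0.8, 5.3]
width: 0.0
```

Emit:
{"name": "send_rows", "arguments": {
  "rows": [
    [0,0,0,0.05,0,0,0],
    [0,0,0,0.03,0,0,0],
    [0,0,0,0,0,0,0]
  ]
}}

```text
t: 5.95
ee_pos: [0.5459, -0.1418, 0.1154]
eef_rot: [-2.119, 2.319, -0.002]
ft_force: [-1.5, -0.2, 7.8]
width: 0.0
```

```bash
python3 -c "
from h import *
st()
d=snapshot('wrist'); cv2.imwrite('pics/wrist3.png',d['img'])
st()"
```

```text
t 5.95 unit mm [  9.03 -56.26 115.43] ty yaw 174.84 want 174.95 tilt [ 1.e-03 -6.e-04 -1.e+00] F [-1.49 -0.23  7.77] w 0.0 q [-0.25  0.44 -0.02  1.11 -0.    2.98]
t 6.0 unit mm [  9.02 -56.26 115.41] ty yaw 174.84 want 174.95 tilt [ 1.e-03 -6.e-04 -1.e+00] F [-1.29 -0.95  6.82] w -0.0002 q [-0.25  0.44 -0.02  1.11 -0.    2.98]
```

Emit:
{"name": "send_rows", "arguments": {
  "rows": [
    [0,0,0,0.05,0,0,0],
    [0,0,0,0.05,0,0,0],
    [0,0,0,0.05,0,0,0],
    [0,0,0,0,0,0,0]
  ]
}}

```text
t: 6.5
ee_pos: [0.5463, -0.142, 0.1149]
eef_rot: [-2.118, 2.319, -0.004]
ft_force: [-2.8, -0.2, 11.4]
width: -0.0
```

Emit:
{"name": "send_rows", "arguments": {
  "rows": [
    [0,0,0,0.04,0,0,0],
    [0,0,0.2,0,0,0,0],
    [0,0,0.2,0,0,0,0],
    [0,0,0.2,0,0,0,0]
  ]
}}

```text
t: 7.0
ee_pos: [0.5438, -0.1417, 0.1153]
eef_rot: [-2.116, 2.314, -0.012]
ft_force: [4.4, 0.1, 8.4]
width: 0.0001
```

```bash
python3 -c "
from h import *
st()
d=snapshot('wrist'); cv2.imwrite('pics/wrist4.png',cv2.resize(d['img'][200:300,90:290],None,fx=3,fy=3))
st()"
```

```text
t 7.0 unit mm [  6.92 -56.36 115.32] ty yaw 174.86 want 174.95 tilt [ 0.0096 -0.0017 -1.    ] F [4.42 0.12 8.4 ] w 0.0001 q [-0.26  0.43 -0.04  1.09  0.    2.98]
t 7.05 unit mm [  6.63 -56.36 115.32] ty yaw 174.86 want 174.95 tilt [ 0.0092 -0.0016 -1.    ] F [ 3.29 -0.81  8.29] w 0.0 q [-0.26  0.43 -0.04  1.09  0.    2.98]
```

View pics/wrist4.png

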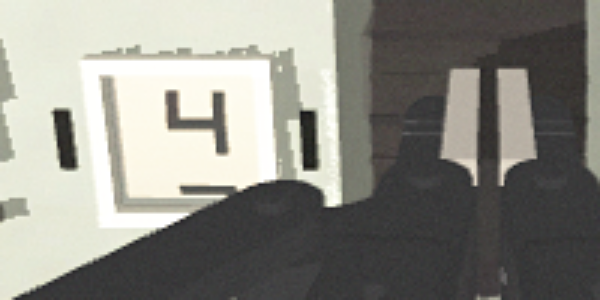

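Emit:
{"name": "send_rows", "arguments": {
  "rows": [
    [0,0,0.1,0.06,0,0,0],
    [0,0,0.3,0.04,0,0,0],
    [0,0,0.3,0.02,0,0,0],
    [0,0,0.3,0,0,0,0]
  ]
}}

```text
t: 7.55
ee_pos: [0.5346, -0.1409, 0.1149]
eef_rot: [-2.115, 2.313, -0.014]
ft_force: [4.0, -0.0, 11.4]
width: 0.0
```

```bash
python3 -c "
from h import *
st()
d=snapshot('wrist'); cv2.imwrite('pics/wrist5.png',cv2.resize(d['img'][200:300,90:290],None,fx=3,fy=3))
st()"
```

```text
t 7.55 unit mm [ -2.34 -56.41 114.9 ] ty yaw 174.87 want 174.95 tilt [ 0.0115 -0.0019 -0.9999] F [ 4.04 -0.   11.42] w 0.0 q [-0.26  0.41 -0.07  1.08  0.    2.97]
t 7.6 unit mm [ -2.81 -56.42 114.85] ty yaw 174.86 want 174.95 tilt [ 0.0108 -0.0019 -0.9999] F [ 2.83 -0.88 11.75] w 0.0001 q [-0.26  0.41 -0.07  1.08  0.    2.97]
```

View pics/wrist5.png

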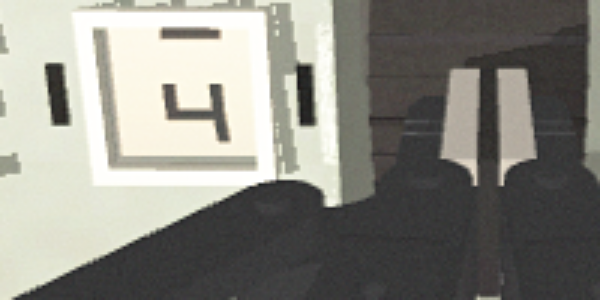

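Emit:
{"name": "send_rows", "arguments": {
  "rows": [
    [0,0,0.3,0.02,0,0,0],
    [0,0,0.3,0.01,0,0,0],
    [0,0,0,0,0,0,0]
  ]
}}

```text
t: 7.98
ee_pos: [0.5281, -0.1403, 0.1146]
eef_rot: [-2.115, 2.314, -0.013]
ft_force: [3.6, 0.2, 12.4]
width: -0.0002
```

```bash
python3 -c "
from h import *
st()"
```

```text
t 7.97 unit mm [ -8.8  -56.41 114.56] ty yaw 174.86 want 174.95 tilt [ 0.0106 -0.0018 -0.9999] F [ 3.55  0.2  12.42] w -0.0002 q [-0.26  0.4  -0.09  1.07  0.    2.97]
```

Emit:
{"name": "send_rows", "arguments": {
  "rows": [
    [0,0,0,-0.5,0,0,0],
    [0,0,-0.2,-0.5,0,0,0],
    [0,0,-1.0,0,0,0,0],
    [0,0,-1.0,0,0,0,0],
    [0,0,0,0.2,0,0,0],
    [0,0,0,0.25,0,0,0],
    [0,0,0,0.15,0,0,0],
    [0,0,0,0.1,0,0,0],
    [0,0,0,0,0,0,0]
  ]
}}

```text
t: 9.1
ee_pos: [0.5457, -0.1417, 0.1155]
eef_rot: [-2.119, 2.319, -0.002]
ft_force: [-1.6, 0.0, 6.3]
width: 0.0003
```

Emit:
{"name": "send_rows", "arguments": {
  "rows": [
    [0,0,0,0.07,0,0,0],
    [0,0,0,0.07,0,0,0],
    [0,0,0.2,0.05,0,0,0],
    [0,0,0.3,0.05,0,0,0],
    [0,0,0.3,0.04,0,0,0],
    [0,0,0.3,0.03,0,0,0],
    [0,0,0.3,0.02,0,0,0],
    [0,0,0.3,0.01,0,0,0],
    [0,0,0.3,0.01,0,0,0],
    [0,0,0.2,0,0,0,0]
  ]
}}

```text
t: 10.35
ee_pos: [0.5282, -0.1402, 0.1146]
eef_rot: [-2.115, 2.313, -0.014]
ft_force: [3.0, 0.2, 12.0]
width: 0.0001
```

```bash
python3 -c "
from h import *
st()
d=snapshot('wrist'); cv2.imwrite('pics/wrist6.png',cv2.resize(d['img'][150:300,90:290],None,fx=3,fy=3))
st()"
```

```text
t 10.35 unit mm [ -8.75 -56.36 114.6 ] ty yaw 174.87 want 174.95 tilt [ 0.0114 -0.0018 -0.9999] F [ 3.03  0.21 12.04] w 0.0001 q [-0.26  0.4  -0.09  1.07  0.    2.97]
t 10.4 unit mm [ -9.12 -56.39 114.54] ty yaw 174.86 want 174.95 tilt [ 0.0109 -0.0018 -0.9999] F [ 2.65  0.62 12.07] w 0.0003 q [-0.26  0.4  -0.09  1.07  0.    2.97]
```

View pics/wrist6.png

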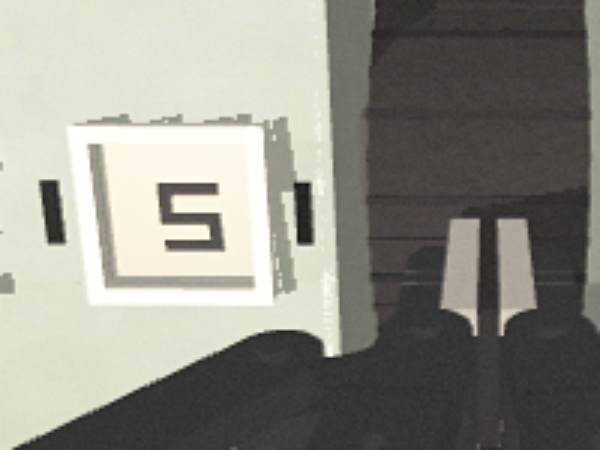

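Emit:
{"name": "send_rows", "arguments": {
  "rows": [
    [0,0,0,-0.5,0,0,0],
    [0,0,-0.2,-0.5,0,0,0],
    [0,0,-1.0,0,0,0,0],
    [0,0,-1.0,0,0,0,0],
    [0,0,0,0.2,0,0,0],
    [0,0,0,0.25,0,0,0],
    [0,0,0,0.15,0,0,0],
    [0,0,0,0.1,0,0,0],
    [0,0,0,0,0,0,0]
  ]
}}

```text
t: 11.52
ee_pos: [0.5459, -0.1418, 0.1152]
eef_rot: [-2.119, 2.319, -0.003]
ft_force: [-2.2, 0.6, 8.7]
width: -0.0
```

Emit:
{"name": "send_rows", "arguments": {
  "rows": [
    [0,0,0,0.07,0,0,0],
    [0,0,0,0.07,0,0,0],
    [0,0,0.2,0.05,0,0,0],
    [0,0,0.3,0.05,0,0,0],
    [0,0,0.3,0.04,0,0,0],
    [0,0,0.3,0.03,0,0,0],
    [0,0,0.3,0.02,0,0,0],
    [0,0,0.3,0.01,0,0,0],
    [0,0,0.3,0.01,0,0,0],
    [0,0,0.2,0,0,0,0]
  ]
}}

```text
t: 12.78
ee_pos: [0.5285, -0.1403, 0.1144]
eef_rot: [-2.115, 2.313, -0.015]
ft_force: [2.9, 0.5, 12.8]
width: -0.0
```

Emit:
{"name": "send_rows", "arguments": {
  "rows": [
    [0,0,0,-0.5,0,0,0],
    [0,0,-0.2,-0.5,0,0,0],
    [0,0,-1.0,0,0,0,0],
    [0,0,-1.0,0,0,0,0],
    [0,0,0,0.2,0,0,0],
    [0,0,0,0.25,0,0,0],
    [0,0,0,0.15,0,0,0],
    [0,0,0,0.1,0,0,0],
    [0,0,0,0,0,0,0]
  ]
}}

```text
t: 13.9
ee_pos: [0.5461, -0.1419, 0.115]
eef_rot: [-2.118, 2.318, -0.004]
ft_force: [-1.9, 0.9, 10.1]
width: -0.0001
```

Emit:
{"name": "send_rows", "arguments": {
  "rows": [
    [0,0,0,0.07,0,0,0],
    [0,0,0,0.07,0,0,0],
    [0,0,0.2,0.05,0,0,0],
    [0,0,0.3,0.05,0,0,0],
    [0,0,0.3,0.04,0,0,0],
    [0,0,0.3,0.03,0,0,0],
    [0,0,0.3,0.02,0,0,0],
    [0,0,0.3,0.01,0,0,0],
    [0,0,0.3,0.01,0,0,0],
    [0,0,0.2,0,0,0,0]
  ]
}}

```text
t: 15.15
ee_pos: [0.5288, -0.1404, 0.1142]
eef_rot: [-2.114, 2.313, -0.016]
ft_force: [3.6, 0.6, 14.6]
width: -0.0008
```

```bash
python3 -c "
from h import *
st()
d=snapshot('wrist'); cv2.imwrite('pics/wrist7.png',cv2.resize(d['img'][150:300,90:290],None,fx=3,fy=3))
"
```

```text
t 15.15 unit mm [ -8.16 -56.48 114.24] ty yaw 174.86 want 174.95 tilt [ 0.0129 -0.0023 -0.9999] F [ 3.56  0.56 14.58] w -0.0008 q [-0.26  0.4  -0.09  1.07  0.    2.97]
```

View pics/wrist7.png

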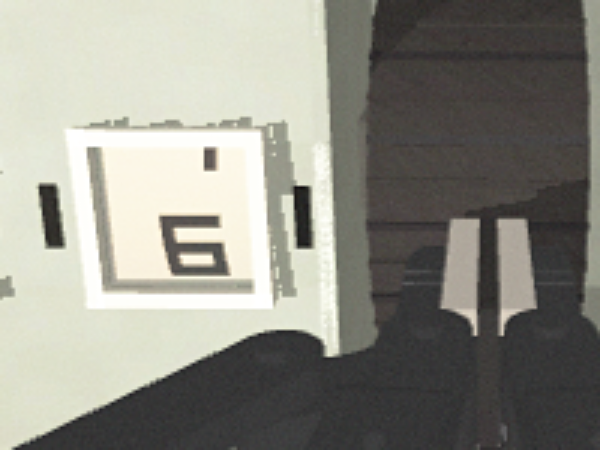

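Emit:
{"name": "send_rows", "arguments": {
  "rows": [
    [0,0,0,-0.5,0,0,0],
    [0,0,-0.2,-0.5,0,0,0],
    [0,0,-1.0,0,0,0,0],
    [0,0,-1.0,0,0,0,0],
    [0,0,0,0.2,0,0,0],
    [0,0,0,0.25,0,0,0],
    [0,0,0,0.12,0,0,0],
    [0,0,0,0.08,0,0,0],
    [0,0,0,0,0,0,0]
  ]
}}

```text
t: 16.32
ee_pos: [0.5464, -0.1419, 0.115]
eef_rot: [-2.118, 2.318, -0.004]
ft_force: [-1.0, -0.6, 9.9]
width: 0.0002
```

Emit:
{"name": "send_rows", "arguments": {
  "rows": [
    [0,0,0,0.05,0,0,0],
    [0,0,0,0.05,0,0,0],
    [0,0,0.2,0.05,0,0,0],
    [0,0,0.3,0.05,0,0,0],
    [0,0,0.3,0.04,0,0,0],
    [0,0,0.3,0.03,0,0,0],
    [0,0,0.3,0.02,0,0,0],
    [0,0,0.3,0.01,0,0,0],
    [0,0,0,0,0,0,0]
  ]
}}

```text
t: 17.45
ee_pos: [0.5333, -0.1408, 0.1144]
eef_rot: [-2.115, 2.314, -0.015]
ft_force: [3.4, 1.0, 12.8]
width: -0.0001
```

```bash
python3 - <<'E'
from h import *
st()
d=snapshot('wrist'); i=d['img']; cv2.imwrite('pics/wrist8.png',cv2.resize(i[150:300,90:290],None,fx=3,fy=3))
s=observe(); print((np.array(tounit(s["ee_pos"]))).round(2))
c,sn=np.cos(A),np.sin(A)
def U2W(p): return [T[0]+c*p[0]-sn*p[1],T[1]+sn*p[0]+c*p[1],p[2]]
for p in [(0,0,.112),(0,0,.107),(.005,0,.107),(0,.0205,.112),(0,-.0205,.112)]:
    uv=proj(d,[U2W(p)])[0]; print(p,uv.round(1),((uv-[90,150])*3).round(0))
E
```

```text
t 17.45 unit mm [ -3.63 -56.48 114.44] ty yaw 174.86 want 174.95 tilt [ 0.0118 -0.0022 -0.9999] F [ 3.45  1.03 12.77] w -0.0001 q [-0.26  0.41 -0.07  1.08  0.    2.97]
[ -3.6  -56.49 114.44]
(0, 0, 0.112) [152.4 229.7] [187. 239.]
(0, 0, 0.107) [155.4 226.4] [196. 229.]
(0.005, 0, 0.107) [154.7 218.2] [194. 204.]
(0, 0.0205, 0.112) [115.6 229.6] [ 77. 239.]
(0, -0.0205, 0.112) [189.2 229.8] [298. 240.]
```

View pics/wrist8.png

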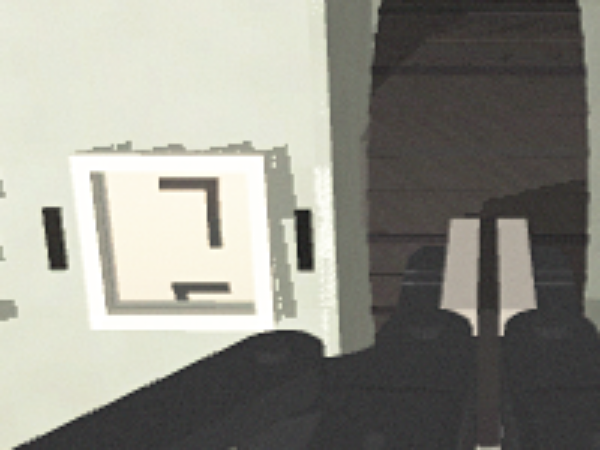

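Emit:
{"name": "send_rows", "arguments": {
  "rows": [
    [0,0,0.2,0,0,0,0],
    [0,0,0.15,0,0,0,0],
    [0,0,0,0,0,0,0],
    [0,0,0,0,0,0,0]
  ]
}}

```text
t: 18.0
ee_pos: [0.5298, -0.1405, 0.1144]
eef_rot: [-2.115, 2.314, -0.015]
ft_force: [2.8, -0.1, 13.3]
width: -0.0001
```

```bash
python3 - <<'E'
from h import *
st()
d=snapshot('wrist'); i=d['img']; cv2.imwrite('pics/wrist9.png',cv2.resize(i[150:300,90:290],None,fx=3,fy=3))
c,sn=np.cos(A),np.sin(A)
def U2W(p): return [T[0]+c*p[0]-sn*p[1],T[1]+sn*p[0]+c*p[1],p[2]]
for p in [(0,0,.107),(0,.0205,.112),(0,-.0205,.112)]:
    uv=proj(d,[U2W(p)])[0]; print(p,uv.round(1),((uv-[90,150])*3).round(0))
E
```

```text
t 18.0 unit mm [ -7.08 -56.48 114.35] ty yaw 174.86 want 174.95 tilt [ 0.0116 -0.0021 -0.9999] F [ 2.85 -0.15 13.35] w -0.0001 q [-0.26  0.4  -0.08  1.07  0.    2.97]
(0, 0, 0.107) [154.9 220.8] [195. 212.]
(0, 0.0205, 0.112) [114.8 223.9] [ 74. 222.]
(0, -0.0205, 0.112) [188.9 224.1] [297. 222.]
```

View pics/wrist9.png

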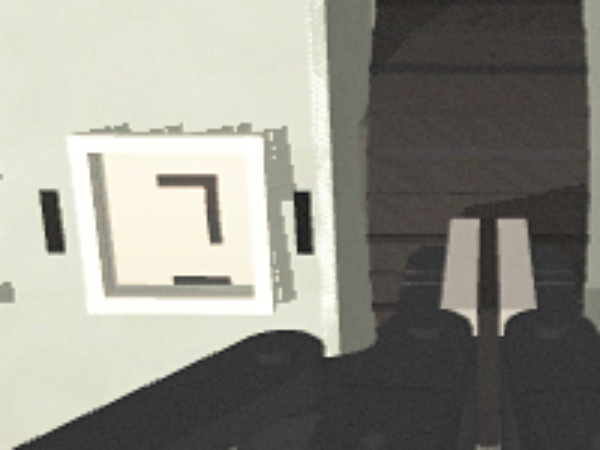

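Emit:
{"name": "send_rows", "arguments": {
  "rows": [
    [0,0,0,-1,0,0,0],
    [0,0,0,-2,0,0,0],
    [0,-1,1.9,-2,0,0,0],
    [0,-1,1.9,0,0,0,0],
    [0,-1,1.5,0,0,0,0],
    [0,0,0,0,0,0,0],
    [0,0,0,0,0,0,0]
  ]
}}

```text
t: 18.92
ee_pos: [0.4754, -0.1053, 0.16]
eef_rot: [2.119, -2.319, 0.0]
ft_force: [-0.4, 0.1, -0.5]
width: -0.0
```

```bash
python3 - <<'E'
from h import *
st()
d=snapshot('wrist'); i=d['img']; cv2.imwrite('pics/wrist10f.png',i)
c,sn=np.cos(A),np.sin(A)
def U2W(p): return [T[0]+c*p[0]-sn*p[1],T[1]+sn*p[0]+c*p[1],p[2]]
R,_=cv2.Rodrigues(d["rvec"]); print("cam unit",tounit(-R.T@d["tvec"].ravel()).round(1))
uv0=proj(d,[U2W((0,0,.112))])[0].round().astype(int); x,y=uv0-[70,50]; print(uv0)
for p in [(0,0,.107),(0,.0205,.112),(0,-.0205,.112),(.005,0,.107)]:
    uv=proj(d,[U2W(p)])[0]; print(p,((uv-[x,y])*5).round(0))
cv2.imwrite('pics/wrist10.png',cv2.resize(i[y:y+100,x:x+140],None,fx=5,fy=5,interpolation=cv2.INTER_CUBIC))
E
```

```text
t 18.93 unit mm [-64.55 -26.46 159.96] ty yaw 174.84 want 174.95 tilt [-1.e-04 -2.e-04 -1.e+00] F [-0.44  0.06 -0.5 ] w -0.0 q [-0.22  0.26 -0.16  1.15 -0.    3.01]
cam unit [  1.7 -25.6 302.8]
[214 116]
(0, 0, 0.107) [353. 250.]
(0, 0.0205, 0.112) [192. 250.]
(0, -0.0205, 0.112) [504. 251.]
(0.005, 0, 0.107) [352. 211.]
```

View pics/wrist10.png

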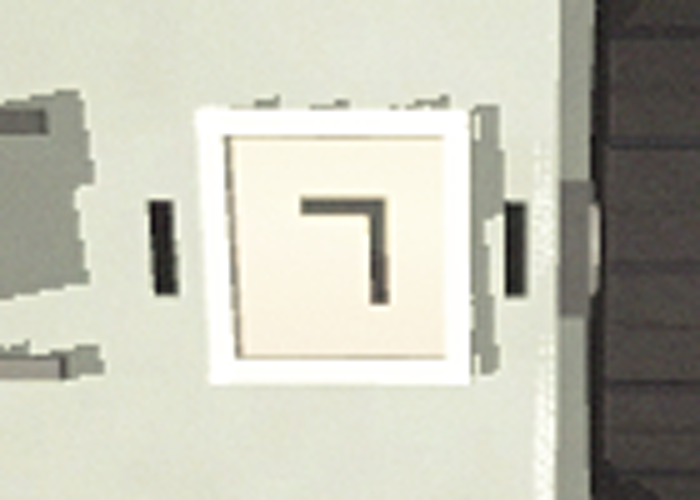

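```bash
python3 - <<'E'
import cv2,numpy as np
g=cv2.cvtColor(cv2.imread('pics/wrist10f.png'),cv2.COLOR_BGR2GRAY).astype(float)
x,y=144,66
def ext(c0,c1,r0,r1,axis=1):
    p=g[y+r0:y+r1,x+c0:x+c1].mean(1); print(p.round(0)); 
    w=p.max()-p; w[w<0.15*w.max()]=0
    return y+r0+(w*np.arange(len(w))).sum()/w.sum()
print(ext(31,34,35,64)); print(ext(102,104,35,64)); print(ext(74,77,32,68))
E
```

```text
[225. 226. 225. 228. 230.  83.  42.  47.  40.  42.  38.  40.  42.  39.
  39.  43.  44.  39.  43.  40.  39.  40.  37.  66. 198. 231. 227. 227.
 227.]
115.1591035893621
[224. 222. 225. 226. 226. 134.  42.  46.  50.  52.  48.  46.  46.  48.
  46.  46.  48.  50.  48.  46.  46.  41.  45.  56. 156. 235. 228. 227.
 227.]
115.43193937692955
[248. 247. 247. 248. 249. 249. 252. 195. 105. 111. 111. 110. 107. 109.
 109. 108. 106. 109.  95.  95.  86.  85.  86.  88. 101. 100.  94.  92.
 126. 251. 245. 244. 243. 244. 243. 243.]
115.96796931688607
```

Emit:
{"name": "send_rows", "arguments": {
  "rows": [
    [0,0,0,-1,0,0,-10],
    [0,0,0,-1,0,0,-10],
    [0,0,0,0,0,0,-10],
    [0,0,0,0,0,0,-10],
    [0,0,0,0,0,0,-10],
    [0,0,0,0,0,0,-10],
    [0,0,0,0,0,0,-10],
    [0,0,0,0,0,0,-10],
    [0,0,0,0,0,0,-10],
    [0,0,0,0,0,0,0]
  ]
}}

```text
t: 20.23
ee_pos: [0.4756, -0.1054, 0.1798]
eef_rot: [3.138, -0.145, -0.0]
ft_force: [-0.2, -0.2, 0.2]
width: 0.0001
```

```bash
python3 -c "
from h import *
st()"
```

```text
t 20.23 unit mm [-64.35 -26.59 179.84] ty yaw -95.3 want 174.95 tilt [-3.e-04 -0.e+00 -1.e+00] F [-0.18 -0.16  0.24] w 0.0001 q [-0.22  0.24 -0.13  1.2  -0.    1.45]
```

Emit:
{"name": "send_rows", "arguments": {
  "rows": [
    [0,0,-3,0,0,0,0],
    [0,0,-3,0,0,0,0],
    [0,1.6,-3,0,0,0,0],
    [0,1.6,-2.45,0,0,0,0],
    [0,1.6,0,1,0,0,0],
    [0,1.6,0,2,0,0,0],
    [0,0,0,0,0,0,0],
    [0,0,0,0,0,0,0]
  ]
}}

```text
t: 21.22
ee_pos: [0.5487, 0.0026, 0.1499]
eef_rot: [3.138, -0.144, -0.002]
ft_force: [0.8, -0.1, 0.1]
width: -0.0001
```

```bash
python3 - <<'E'
from h import *
st()
for n in ['wrist','side']:
    d=snapshot(n); i=d['img']
    if n=='side': i=cv2.resize(i[150:290,180:320],None,fx=4,fy=4,interpolation=cv2.INTER_CUBIC)
    cv2.imwrite(f'pics/{n}11.png',i)
E
```

```text
t 21.23 unit mm [ -1.46  87.71 149.88] ty yaw -95.25 want 174.95 tilt [-1.3e-03 -1.0e-04 -1.0e+00] F [ 0.77 -0.09  0.11] w -0.0001 q [ 0.    0.38 -0.01  1.18 -0.    1.67]
```

View pics/wrist11.png

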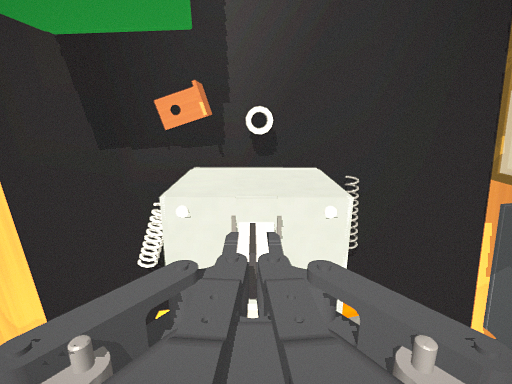

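View pics/side11.png

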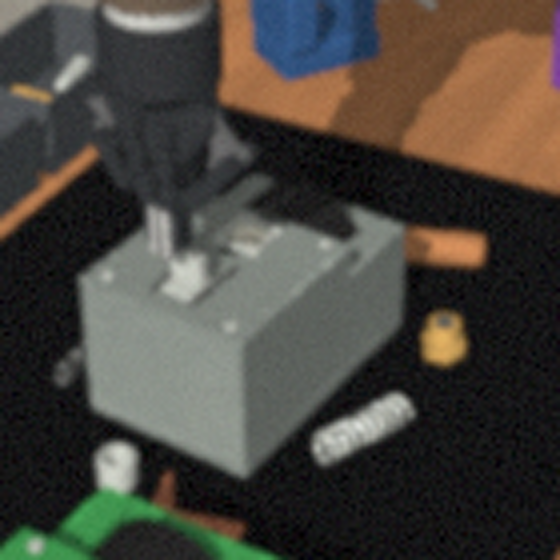

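Emit:
{"name": "send_rows", "arguments": {
  "rows": [
    [0,0.1,0,0.8,0,0,0],
    [0,0,0,0.7,0,0,0],
    [0,0,0,0.5,0,0,0],
    [0,0,0,0.5,0,0,0],
    [0,0,0,0.4,0,0,0],
    [0,0,0,0,0,0,0]
  ]
}}

```text
t: 22.08
ee_pos: [0.5499, 0.0032, 0.1207]
eef_rot: [3.138, -0.141, -0.001]
ft_force: [-0.0, -0.2, 0.2]
width: -0.0001
```

Emit:
{"name": "send_rows", "arguments": {
  "rows": [
    [0,0,0.1,0,0,0,0],
    [0,0,0.1,0,0,0,0],
    [0,0,0.1,0,0,0,0],
    [0,0,0.1,0,0,0,0],
    [0,0,0,0,0,0,0]
  ]
}}

```text
t: 22.7
ee_pos: [0.5498, -0.0009, 0.1212]
eef_rot: [-3.138, 0.141, -0.0]
ft_force: [0.3, -0.1, -0.3]
width: 0.0002
```

Emit:
{"name": "send_rows", "arguments": {
  "rows": [
    [0,0,0.1,0,0,0,0],
    [0,0,0.1,0,0,0,0],
    [0,0,0.1,0,0,0,0],
    [0,0,0.1,0,0,0,0]
  ]
}}

```text
t: 23.2
ee_pos: [0.5495, -0.0041, 0.1211]
eef_rot: [-3.137, 0.14, -0.0]
ft_force: [0.3, 2.7, -0.1]
width: -0.0001
```

```bash
python3 -c "
from h import *
st()"
```

```text
t 23.2 unit mm [-8.0000e-02  8.1190e+01  1.2112e+02] ty yaw -95.13 want 174.95 tilt [ 1.0e-04  1.9e-03 -1.0e+00] F [ 0.27  2.73 -0.07] w -0.0001 q [-0.01  0.41 -0.05  1.11  0.    1.65]
```

Emit:
{"name": "send_rows", "arguments": {
  "rows": [
    [0,0,0.15,0,0,0,0],
    [0,0,0.15,0,0,0,0],
    [0,0,0.15,0,0,0,0],
    [0,0,0.1,0,0,0,0]
  ]
}}

```text
t: 23.7
ee_pos: [0.5489, -0.0103, 0.1211]
eef_rot: [-3.138, 0.141, 0.0]
ft_force: [0.6, 3.2, -0.6]
width: -0.0002
```

Emit:
{"name": "send_rows", "arguments": {
  "rows": [
    [0,0,0.15,0,0,0,0],
    [0,0,0.15,0,0,0,0],
    [0,0,0.1,0,0,0,0]
  ]
}}

```text
t: 24.08
ee_pos: [0.5486, -0.0144, 0.1211]
eef_rot: [3.138, -0.141, -0.0]
ft_force: [0.7, 2.3, -0.2]
width: 0.0
```

Emit:
{"name": "send_rows", "arguments": {
  "rows": [
    [0,0,0.15,0,0,0,0],
    [0,0,0.15,0,0,0,0],
    [0,0,0.1,0,0,0,0]
  ]
}}

```text
t: 24.45
ee_pos: [0.5482, -0.0178, 0.1211]
eef_rot: [-3.137, 0.141, 0.0]
ft_force: [-0.2, 5.9, 1.2]
width: -0.0001
```

```bash
python3 -c "
from h import *
st()"
```

```text
t 24.45 unit mm [-1.0000e-01  6.7370e+01  1.2112e+02] ty yaw -95.14 want 174.95 tilt [-0.      0.0013 -1.    ] F [-0.25  5.92  1.23] w -0.0001 q [-0.03  0.41 -0.06  1.11  0.    1.63]
```

Force is rising at y ≈ 67, which is about where the bolt should be home. I'll push a little more to confirm the end stop.

Emit:
{"name": "send_rows", "arguments": {
  "rows": [
    [0,0,0.1,0,0,0,0],
    [0,0,0.1,0,0,0,0],
    [0,0,0,0,0,0,0]
  ]
}}

```text
t: 24.82
ee_pos: [0.5482, -0.0179, 0.1212]
eef_rot: [-3.134, 0.138, -0.0]
ft_force: [1.3, 9.2, -0.3]
width: 0.0001
```

Emit:
{"name": "send_rows", "arguments": {
  "rows": [
    [0,0,0.05,0,0,0,0],
    [0,0,0.05,0,0,0,0],
    [0,0,0,0,0,0,0]
  ]
}}

```text
t: 25.2
ee_pos: [0.5482, -0.0179, 0.1212]
eef_rot: [-3.132, 0.137, -0.0]
ft_force: [0.6, 11.5, -0.4]
width: 0.0001
```

Emit:
{"name": "send_rows", "arguments": {
  "rows": [
    [0,0,-0.4,0,0,0,0],
    [0,0,-0.6,0,0,0,0],
    [0,0,0,-2,0,0,0],
    [0,0,0,-2,0,0,0],
    [0,0,-3,-2,0,0,0],
    [0,0,-3,0,0,0,0],
    [0,0,-3,0,0,0,0],
    [0,0,0,0,0,0,0]
  ]
}}

```text
t: 26.2
ee_pos: [0.5572, 0.0795, 0.1811]
eef_rot: [3.138, -0.137, 0.001]
ft_force: [0.7, -0.3, -0.4]
width: 0.0003
```

```bash
python3 - <<'E'
from h import *
st()
for n,(x0,x1,y0,y1,f) in {'wrist':(0,512,0,384,1),'side':(180,320,150,290,4),'top':(160,310,160,260,5)}.items():
    i=snapshot(n)['img']
    cv2.imwrite(f'pics/{n}12.png',cv2.resize(i[y0:y1,x0:x1],None,fx=f,fy=f,interpolation=cv2.INTER_CUBIC))
E
```

```text
t 26.2 unit mm [-1.4000e-01  1.6508e+02  1.8110e+02] ty yaw -95.01 want 174.95 tilt [ 5.e-04 -1.e-03 -1.e+00] F [ 0.73 -0.35 -0.4 ] w 0.0003 q [ 0.14  0.39  0.08  1.26 -0.    1.8 ]
```

View pics/wrist12.png

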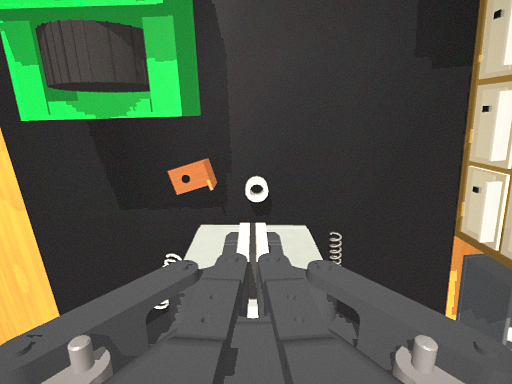

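View pics/top12.png

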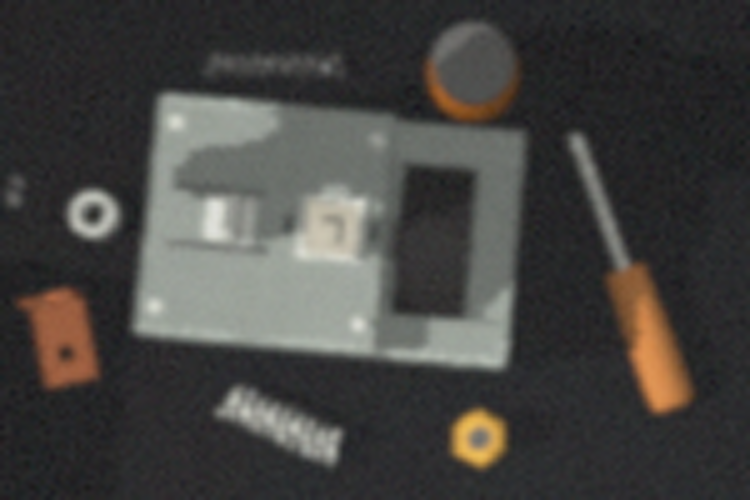

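The top view shows 7 in the window (335,228), the tab moved towards the window (216,218), and the bystanders where they were. I'll take one close check with the wrist camera.

Emit:
{"name": "send_rows", "arguments": {
  "rows": [
    [0,0,4,0,0,0,0],
    [0,0,4,0,0,0,0],
    [0,0,4,0,0,0,0],
    [0,0,4,0,0,0,0],
    [0,0,4,0,0,0,0],
    [0,0,2.5,0,0,0,0],
    [0,0,0,0,0,0,0],
    [0,0,0,0,0,0,0]
  ]
}}

```text
t: 27.35
ee_pos: [0.5364, -0.146, 0.181]
eef_rot: [-3.138, 0.143, 0.001]
ft_force: [-0.8, -0.1, -0.4]
width: -0.0003
```

```bash
python3 - <<'E'
from h import *
st()
d=snapshot('wrist'); i=d['img']
c,sn=np.cos(A),np.sin(A)
def U2W(p): return [T[0]+c*p[0]-sn*p[1],T[1]+sn*p[0]+c*p[1],p[2]]
R,_=cv2.Rodrigues(d["rvec"]); print("cam unit",tounit(-R.T@d["tvec"].ravel()).round(1))
for n,p in dict(win=(0,0,.112),tabtop_home=(0,.052,.137),tabtop_back=(0,.066,.137)).items(): print(n,(proj(d,[U2W(p)])[0]*1.5).round(0))
cv2.imwrite('pics/wrist13.png',cv2.resize(i,None,fx=1.5,fy=1.5,interpolation=cv2.INTER_CUBIC))
E
```

```text
t 27.35 unit mm [-4.0000e-02 -6.1410e+01  1.8103e+02] ty yaw -95.22 want 174.95 tilt [-4.e-04  2.e-04 -1.e+00] F [-0.83 -0.13 -0.42] w -0.0003 q [-0.27  0.38  0.06  1.26  0.    1.4 ]
cam unit [1.000e-01 5.300e+00 3.239e+02]
win [379. 183.]
tabtop_home [380.  51.]
tabtop_back [380.  11.]
```

View pics/wrist13.png

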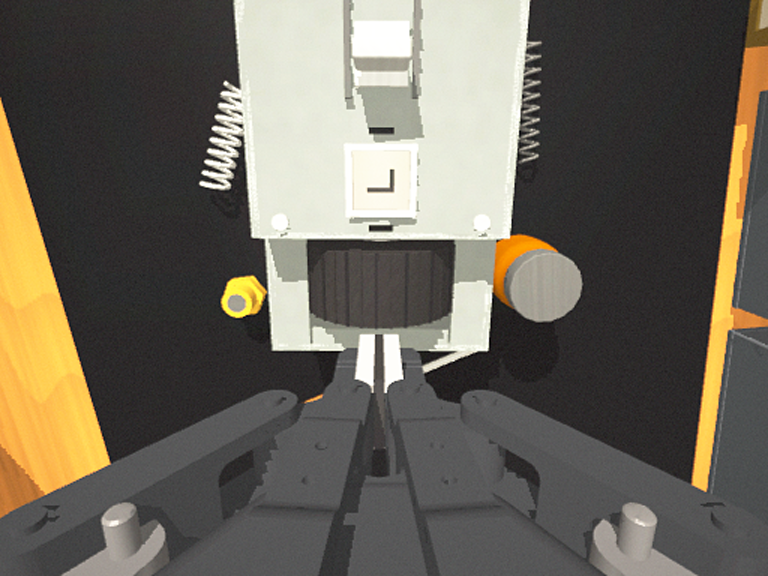

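```bash
python3 - <<'E'
from h import *
d=snapshot('wrist'); i=d['img']
c,sn=np.cos(A),np.sin(A)
def U2W(p): return [T[0]+c*p[0]-sn*p[1],T[1]+sn*p[0]+c*p[1],p[2]]
for p in [(0,.048,.137),(0,.056,.137),(0,.048,.113),(0,.0,.112),(0,.0205,.112),(0,-.0205,.112)]: print(p,((proj(d,[U2W(p)])[0]-[210,0])*6).round(0))
cv2.imwrite('pics/wrist14.png',cv2.resize(i[0:100,210:300],None,fx=6,fy=6,interpolation=cv2.INTER_CUBIC))
E
```

```text
(0, 0.048, 0.137) [259. 253.]
(0, 0.056, 0.137) [259. 164.]
(0, 0.048, 0.113) [259. 306.]
(0, 0.0, 0.112) [257. 737.]
(0, 0.0205, 0.112) [258. 560.]
(0, -0.0205, 0.112) [257. 905.]
```

View pics/wrist14.png

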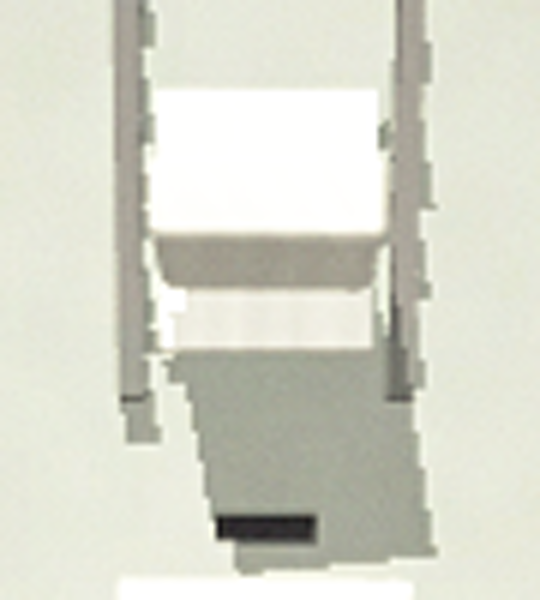

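```bash
python3 - <<'E'
from h import *
d=snapshot('wrist'); g=cv2.cvtColor(d['img'],cv2.COLOR_BGR2GRAY).astype(int)
print("col205",list(enumerate(g[145:170,205],145)))
def pix(v,z,u=254): return tounit(ray(d,[(u,v)],z)[0]).round(2)
print("hood edge",[pix(v,.112,205)[1] for v in (156,157,158,159,160,161)])
print("marks far/near/foot/top", pix(527/6-.4,.112)[1], pix(152,.112)[1], pix(288/6-.4,.113)[1], pix(235/6-.4,.137)[1])
E
```

```text
col205 [(145, np.int64(232)), (146, np.int64(231)), (147, np.int64(230)), (148, np.int64(231)), (149, np.int64(230)), (150, np.int64(231)), (151, np.int64(232)), (152, np.int64(234)), (153, np.int64(234)), (154, np.int64(232)), (155, np.int64(235)), (156, np.int64(242)), (157, np.int64(243)), (158, np.int64(246)), (159, np.int64(254)), (160, np.int64(135)), (161, np.int64(33)), (162, np.int64(37)), (163, np.int64(42)), (164, np.int64(38)), (165, np.int64(38)), (166, np.int64(35)), (167, np.int64(42)), (168, np.int64(47)), (169, np.int64(39))]
hood edge [np.float64(-24.14), np.float64(-24.9), np.float64(-25.66), np.float64(-26.42), np.float64(-27.19), np.float64(-27.95)]
marks far/near/foot/top 24.85 -20.98 50.43 50.24
```

```bash
python3 - <<'E'
from h import *
a=cv2.imread('pics/top0.png');b=cv2.imread('pics/top12.png')
b=cv2.resize(b,(150,100),interpolation=cv2.INTER_AREA); a=a[160:260,160:310]
d=snapshot('top')
for n,i,s in (('before',a,0),('after',snapshot('top')['img'][160:260,160:310],1)):
    g=cv2.cvtColor(i,cv2.COLOR_BGR2GRAY).astype(int); print(n,g[40:46,30:58].mean(0).round(0))
print(ray(d,[(195,203),(200,203)],.137)[:,1])
E
```

```text
before [201. 216. 218. 218. 222. 236. 245. 247. 247. 247. 246. 240. 209. 196.
 208. 194. 168. 156. 155. 154. 154. 155. 162. 180. 207. 218. 211. 194.]
after [152. 165. 167. 166. 167. 167. 166. 167. 168. 169. 191. 224. 241. 244.
 242. 242. 234. 203. 189. 222. 239. 241. 238. 222. 184. 160. 165. 180.]
[-0.00589259 -0.01909463]
```

```bash
python3 -c "
from cell import *
print(job_done())"
```

```text
the job is handed in; nothing more can be done
None
```

The batch unit is set to 7, the lock bolt is pushed home, and the job is handed in at about 28 s of the 72 s allowed.

- **Wheel:** I found it by touch at about z = 116 mm and rolled it from 4 to 7 in five strokes. Pressing forces read between moves were at most about 15 N.
- **Numeral:** In a wrist view from straight above, taken before locking, 7 sat about 0.3 mm from the centre marks. A wrist view after locking still shows it centred to within about 0.5 mm.
- **Bolt:** I pushed the tab from behind until it met a firm stop, with at most about 12 N. The fingertips moved about 14 mm from first contact to the stop.
- **Bolt position, camera checks:** The two checks differ slightly. The top camera gives 13.5 to 14 mm of travel. The wrist view puts the tab 0.4 to 1.5 mm short of its nominal home position, depending on the reference edge. That is about the calibration error, and the stop was rigid, so I took the bolt as fully home.
- **Surroundings:** The loose parts look unmoved in the top view. The gripper ended clear above the unit, touching nothing.

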